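Load a slide holder under the stage clip

ROBOT

A 7-joint arm with a two-finger parallel gripper is mounted at the origin on the work surface. World frame = base frame: x ahead of the robot, y to its left, z up, the work surface at z = 0. Lengths are in m, angles in rad, forces in N, time in s.
With the tool pointing down it reaches from about 0.425 to 0.925 m from the base axis. Payload 6.8 kg.
Tool frame: the origin (TCP) lies on the mounting face of the last link; the fingertips stand 173 mm ahead of it and the grasp point (between the pads) lies 155 mm ahead of it; z points along the fingers, y is the line along which they close (so a half turn about z gives the same grasp; the last joint's range is limited). The gripper opens to 85 mm and grips with 20 to 120 N. Pads are 22 mm wide; open, the fingers measure 114 mm over their backs; the gripper's body (76 mm by 85 mm) begins 54 mm behind the grasp point. The pads swing forward as they close: fully open they stand 13 mm farther back than shut.
Start: joints at [1.066, 0.477, 0.022, 1.555, -0.011, 1.109, -0.083], TCP at [0.261, -0.623, 0.405] pointing down, gripper open.
Joint ranges: [-2.96, 2.96], [-0.34, 2.1], [-1.41, 1.46], [0.24, 2.44], [-1.37, 4.51], [0.17, 1.92], [-2.96, 2.96]. Speed limits (rad/s): [2.39, 2.39, 3.14, 3.14, 3.14, 3.14, 3.14].

INTERFACE

Orientations are given as a rotation vector (axis times angle).
In Python, from bench import r gives the robot as it stands.
- The arm moves only by the tool carry_out, never from a script. Its argument "moves" is a list of rows, each a list of 5 numbers: the shift along the tool's x, y, z in m, then the turn about the tool's z in rad, then the finger opening in m, from 0 to 0.0854. In form: [[dx, dy, dz, roll, claw], ...]. A call has exactly 8 rows; each row is the pose to reach, as a shift and turn from the pose commanded when the call began, along the tool's axes at that moment; what a row does not reach only later rows make up. A row lasts 1/10 s, in which the tool goes at most 50 mm and 8.59 degrees, less where a joint would pass 70% of its speed; a pose out of reach is approached as far as the arm can. A call with a gripper value outside its range is refused whole. The fingers move at their own pace and stop on an object; "force" is the grip in N (left out, the last holds). Time passes only in rows, so rows that repeat a pose let the fingers close, or fill a call up. It gives the time, the measured TCP pose, the force, the opening and the grip force at its end, in the units of the state.
- r.get_obs(): the state, without advancing time (a new reading comes with each control period).
- r.grab_frame(name): name is "scene" or "top" or "wrist"; returns the picture (420x560x3 uint8, red, green, blue); there is no depth.
- r.calibration(name): a dict with "fx", "fy", "cx", "cy" (pixels), "k1" (the pictures are not rectified: a ray, as slopes to the right and down, at radius r is drawn at 1 + k1 r^2 times it, then the intrinsics apply), "rvec" (rotation vector, rad) and "tvec" (3), from world to camera coordinates, as OpenCV has them. Camera axes: x right, y down, z forward; pixel columns grow to the right and rows downward; lengths in m; the calibration is good to about 2 mm. A picture is of the moment at which its call begins: read the wrist's pose just before it. calibration takes no time and is no camera call; for the wrist camera it gives the pose at the moment of the call.
- r.hand_in(): hands the job in; it is judged then, once.
The state is a dict: "clock": time; "joints": joint angles; "qvel": joint speeds; "tau": joint torques, N m; "tcp_pos": TCP position; "orientation": TCP orientation; "contact_force": force on the tool from outside, world axes, zero at the start; "moment": the same for the moment, N m; "grip_width": finger opening in m; "gripper_force": force on a finger pad.
Only numpy, scipy, OpenCV 4.12 (cv2) and the standard library are available. Lean on these libraries where they do the work, as an engineer would, in place of code of your own. Each camera call takes 0.05 s, during which the arm holds its last target. There are 200 camera calls.

TASK

Load the slide holder that lies on the deck of the sample stage: hold the stage's spring clip open by pressing its thumb plate down with one fingertip, and with the other fingertip push the holder in under the raised jaw until it is fully home against the back stop, keeping the clip held open until it is there. Then let the clip come down on the holder and move clear. Only press and push: do not grasp or lift the holder, and leave everything else on the bench and on the stage where it is.

Things in the scene. Friction and masses are not known exactly. Their poses are not given: they have to be found in the camera images.
- stage: aluminium two-axis sample stage, fixed to the bench, base plate 210 x 170 mm. Origin: centre of its underside, on the bench. x = loading direction (level, from the loading edge towards the clip), z up. Flat deck at z = 52 mm, x = -43 to +29, y = -52 to +52 mm. Nothing on it is higher than z = 80 mm. Black motors stick out at y = 70 to 138 mm and x = 97 to 136 mm
- back_stop (a point): point on the deck at stage x = +15, y = 0, z = 52 mm, in line with the faces of the back stop: two blocks 10 mm high at |y| = 28 to 49.5 mm, one each side of the clip. Two side guides, 6 mm high, inner faces at y = +-43.5 mm, run along x from the deck's front edge (x = -43 mm) to the stop and lead the holder
- cutout (a point): inner end of the finger cut-out in the deck's front edge: stage x = -13, y = 0, z = 52 mm. The cut-out is 46 mm wide (|y| < 23 mm), 10 mm deep and open to the front, so that a fingertip behind the holder does not touch the deck
- holder: flat aluminium slide holder, 30 (x) x 84 (y) x 8 (z) mm, about 60 g, glass slide in its top. Origin: centre of underside. Lies on the deck between the guides (1.5 mm play each side), square with the stage within 0.01 rad, its origin at stage x = -27 to -11 mm. Home, front edge on the back stop: origin at stage x = 0. Push the middle of its rear edge, 15 mm behind its origin
- clip (a joint): angle of the spring clip about its pin (level, along y, at stage x = +21, z = 59 mm), rad: 0 = shut, the jaw blocks the holder; 0.3 = resting on a holder's top; 0.6 = open, thumb plate level, jaw 4 mm above a holder's top; 0.8 = hard stop. The spring takes about 6 N down at the middle of the thumb plate at 0.6, 7 N at 0.8, and shuts the clip when let go
- thumb_plate (a point): the clip's flat smooth steel thumb plate, 30 mm long, 36 mm wide (along y), 2.5 mm thick. This point: middle of its top face. Shut, it slopes up away from the jaw at 34 degrees, middle at stage x = +44.5, z = 69 mm, far end z = 77 mm; pressed to 0.6 rad it is level, top at z = 54 mm (2 mm above the deck), x = +31 to +61 mm, 9 mm of air below. A fingertip can slide along it
- jaw (a point): the clip's steel jaw, 36 mm wide along y. This point: middle of the lower edge of its lip, at stage x = +8, z = 56 mm with the clip shut (4 mm above the deck), z = 64 mm at 0.6 rad. The holder at home reaches 7 mm past the lip
- spare_holder: bystander: an empty slide holder of the same size, lying on the bench beside the stage
- vial: bystander: glass sample vial, diameter 28 mm, 61 mm high, standing beside the stage
- tweezers: bystander: steel tweezers 130 mm long lying on the bench beside the stage
- hex_key: bystander: 70 mm hex key lying on the stage's base plate (its top 16 mm above the bench)
- amber_bottle: bystander: amber glass bottle, diameter 56 mm, 115 mm high, beyond the stage
- slide_box: bystander: flat grey slide box 98 x 86 x 30 mm, beyond the stage
Not all that is in view belongs to the job. Leave any green look-alike of the holder alone.

How it is judged:
By the outcome, as a careful person would: the job done as asked, in the order asked, and still so for the second after the job is handed in, with the robot touching nothing.
It also fails if it takes over 53 s, if anything falls off the work surface, if the arm or the gripper's body presses on something with over 40 N, if the wrist force passes 120 N, or if a joint passes its speed limit or range.

## Working session

There is one attempt and no reset: what is moved stays moved. The work goes in short steps, Python scripts to look and compute and a tool call to move; the robot and the scene stay as the last step left them, time stands still between calls to the robot, and variables do not carry over. Pictures are saved under pics/ and viewed, at most 13 in all, crops included, and the job is handed in when it is done.

Besides the shell and the picture viewer there is one more tool, called after "Request:" as name(argument=value, ...), one argument or row to a line, values as JSON. carry_out: Moves the arm, as the interface text tells. Its arguments: {"type":"object","properties":{"moves":{"type":"array","items":{"type":"array","items":{"type":"number"}}},"force":{"type":"number"}},"required":["moves"]}

```bash
ls; mkdir -p pics; python3 - <<'E'
from bench import r
import cv2
o=r.get_obs();print({k:o[k] for k in('clock','tcp_pos','orientation','grip_width','contact_force')})
for n in('scene','top'):
    cv2.imwrite(f'pics/{n}0.png',r.grab_frame(n)[:,:,::-1]);print(n,r.calibration(n))
E
```

```text
pics
{'clock': 0.0, 'tcp_pos': array([ 0.26078405, -0.62228466,  0.40371676]), 'orientation': array([-3.07820989e+00, -6.18889595e-01,  7.90039917e-04]), 'grip_width': 0.08526500427525405, 'contact_force': array([ 0.59756204, -0.39226601,  0.29797658])}
scene {'fx': 526.4449505506636, 'fy': 526.4449505506636, 'cx': 276.42152793009313, 'cy': 206.43071392941272, 'k1': -0.1310579177605388, 'rvec': array([ 2.0825996 ,  1.47051579, -0.53581643]), 'tvec': array([-0.22308818, -0.41565953,  1.61550573])}
top {'fx': 480.68532175731633, 'fy': 480.68532175731633, 'cx': 274.69937961268744, 'cy': 213.6170012798142, 'k1': -0.11186641474915225, 'rvec': array([ 2.139825  , -2.1608618 ,  0.13931965]), 'tvec': array([0.01851665, 0.61308438, 1.29952149])}
```

View pics/top0.png

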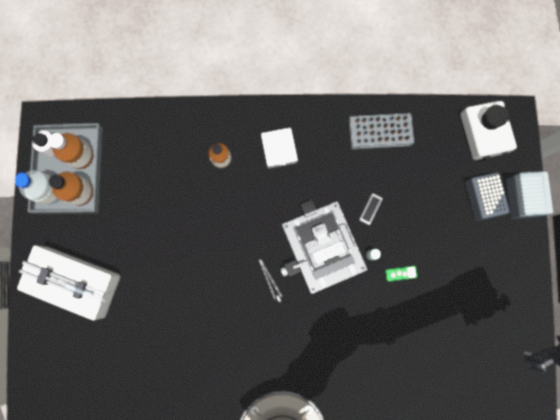

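View pics/scene0.png

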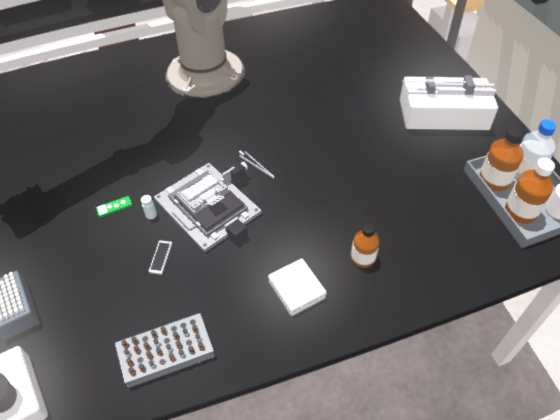

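The top view shows the stage at about (325,247). Its motors are at (308,207) and (290,270), so stage +x points up and slightly left, away from the robot. Other objects:
- Green look-alike at (402,273).
- Spare holder at (371,209).
- Vial at (374,254).
- Tweezers at (270,280).

The scene view agrees, with the stage at (208,205). Next I'll get a coarse stage pose and the shift needed for a wrist look.

```bash
cat > h.py <<'E'
import numpy as np,cv2
from scipy.spatial.transform import Rotation as R
def cast(c,px,z):
    px=np.atleast_2d(px).astype(float);K=np.array([[c['fx'],0,c['cx']],[0,c['fy'],c['cy']],[0,0,1]])
    n=cv2.undistortPoints(px[:,None],K,np.array([c['k1'],0,0,0,0.]))[:,0]
    M=R.from_rotvec(c['rvec']).as_matrix();o=-M.T@c['tvec'];d=np.c_[n,np.ones(len(n))]@M
    return o+d*((z-o[2])/d[:,2])[:,None]
def proj(c,P):
    K=np.array([[c['fx'],0,c['cx']],[0,c['fy'],c['cy']],[0,0,1]])
    return cv2.projectPoints(np.atleast_2d(P).astype(float),c['rvec'],c['tvec'],K,np.array([c['k1'],0,0,0,0.]))[0][:,0]
def totool(o,d): return R.from_rotvec(o['orientation']).inv().apply(d)
E
python3 - <<'E'
from bench import r
from h import *
c=r.calibration('top');o=r.get_obs()
P=cast(c,[[312,292],[283,212],[341,203],[367,269]],0.012);print(P.round(3),P.mean(0))
print('deck',cast(c,[[325,247]],.05),'motors',cast(c,[[308,207],[290,270]],.03))
print(R.from_rotvec(o['orientation']).as_matrix().round(3))
w=r.calibration('wrist');M=R.from_rotvec(w['rvec']).as_matrix();print('cam',-M.T@w['tvec'],M.round(2),w['fx'])
im=cv2.imread('pics/top0.png')[190:305,260:420];cv2.imwrite('pics/top0c.png',cv2.resize(im,None,fx=5,fy=5,interpolation=2))
E
```

```text
[[ 0.395 -0.09   0.012]
 [ 0.622 -0.011  0.012]
 [ 0.646 -0.177  0.012]
 [ 0.457 -0.246  0.012]] [ 0.52980427 -0.13107676  0.012     ]
deck [[ 0.51808317 -0.12485125  0.05      ]] motors [[ 0.63258235 -0.08145317  0.03      ]
 [ 0.4565719  -0.02836971  0.03      ]]
[[ 0.922  0.387 -0.001]
 [ 0.387 -0.922  0.001]
 [-0.    -0.002 -1.   ]]
cam [ 0.32981224 -0.59249675  0.37259533] [[ 0.39 -0.92 -0.  ]
 [-0.88 -0.37  0.3 ]
 [-0.27 -0.11 -0.96]] 324.3709965685643
```

View pics/top0c.png

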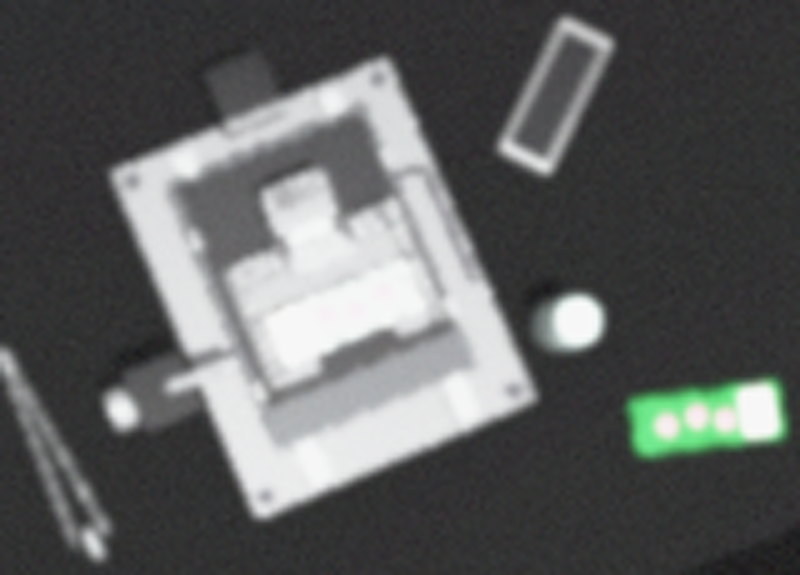

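The crop shows three holder-shaped things:
- **White holder** on the stage deck at crop (345,315), top-view pixel about (329,253). It lies between the guides in front of the clip jaw, so this is the one meant.
- **Dark-framed empty one** on the bench at top-view pixel (371,209). This is the spare.
- **Green one** at top-view pixel (401,273). This is the look-alike.

The thumb plate is at crop (298,195).

```bash
python3 - <<'E'
from bench import r
from h import *
c=r.calibration('top');o=r.get_obs()
q=np.array([[110,170],[388,58],[538,400],[260,518]])/5+[260,190]-.4
P=cast(c,q,.012)
x=(P[0]+P[1]-P[2]-P[3])/2;y=(P[0]+P[3]-P[1]-P[2])/2;ce=P.mean(0)
print(np.linalg.norm(x),np.linalg.norm(y),'yaw',np.arctan2(x[1],x[0]),np.arctan2(-y[0],y[1]),'c',ce)
print('tool shift to c', totool(o,ce-o['tcp_pos']))
E
```

```text
0.21236487794829337 0.17121282491971027 yaw 0.39056122992977543 0.3788411508288766 c [ 0.52157233 -0.12712733  0.012     ]
tool shift to c [ 0.43197434 -0.35525561  0.39234431]
```

Request:
carry_out(
  moves=[
    [0.03,-0.02,0,-0.1,0.085],
    [0.07,-0.05,0,-0.22,0.085],
    [0.11,-0.085,0,-0.34,0.085],
    [0.15,-0.12,0,-0.46,0.085],
    [0.19,-0.155,0,-0.58,0.085],
    [0.23,-0.19,0,-0.7,0.085],
    [0.27,-0.22,0,-0.8,0.085],
    [0.29,-0.24,0,-0.88,0.085],
  ],
)

```text
clock: 0.9
tcp_pos: [0.4367, -0.2863, 0.4047]
orientation: [-2.517, -1.879, -0.001]
contact_force: [1.2, -0.5, 1.0]
grip_width: 0.0848
gripper_force: 0.0
```

```bash
python3 - <<'E'
from bench import r
from h import *
o=r.get_obs();print(o['clock'],o['tcp_pos'],R.from_rotvec(o['orientation']).as_matrix().round(3),o['joints'].round(2))
t=np.array([.531,-.1234,.35]);print(totool(o,t-o['tcp_pos']))
M=R.from_rotvec(o['orientation']).as_matrix();print('roll',-(0.385-np.arctan2(M[1,1],M[0,1])))
E
```

```text
0.9 [ 0.43669032 -0.28629019  0.40467653] [[ 0.284  0.959  0.   ]
 [ 0.959 -0.284  0.   ]
 [ 0.001  0.    -1.   ]] [ 0.72  0.24 -0.31  1.9   0.09  1.01  0.09]
[0.18294803 0.04411529 0.05478059]
roll -0.673164047936413
```

Request:
carry_out(
  moves=[
    [0.03,0.007,0.01,-0.1,0.085],
    [0.06,0.015,0.02,-0.22,0.085],
    [0.095,0.022,0.03,-0.34,0.085],
    [0.13,0.03,0.04,-0.46,0.085],
    [0.16,0.037,0.05,-0.58,0.085],
    [0.175,0.042,0.055,-0.65,0.085],
    [0.183,0.044,0.055,-0.673,0.085],
    [0.183,0.044,0.055,-0.673,0.085],
  ],
)

```text
clock: 1.7
tcp_pos: [0.531, -0.126, 0.3496]
orientation: [-1.762, -2.6, -0.0]
contact_force: [0.6, -0.2, 0.6]
grip_width: 0.0846
gripper_force: 0.0
```

```bash
python3 - <<'E'
from bench import r
from h import *
import pickle
o=r.get_obs();c=r.calibration('wrist');im=r.grab_frame('wrist');pickle.dump((o,c),open('w1.pkl','wb'))
print(o['clock'],o['tcp_pos'],o['qvel'].round(3),o['contact_force'])
cv2.imwrite('pics/w1.png',im[:,:,::-1])
E
```

```text
1.7 [ 0.53100482 -0.1260328   0.34960346] [ 0.023 -0.015  0.031  0.004  0.     0.003 -0.004] [ 0.58926185 -0.16011289  0.6253564 ]
```

View pics/w1.png

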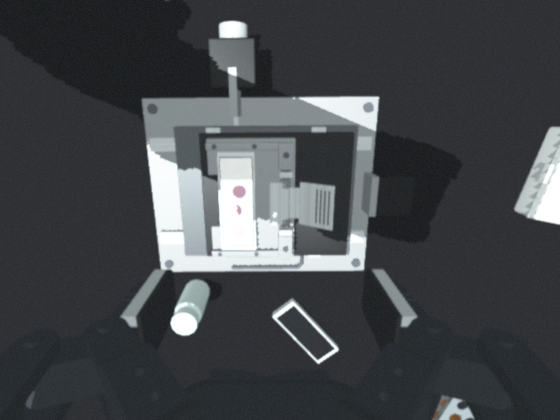

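The wrist view shows the stage with +x to the right. Base plate corners are near (143,98), (379,97), (366,271) and (160,270). The white holder is at (237,203), the clip's thumb plate at (318,207), and the fingertips at (145,310) and (395,310). I'll enlarge the deck area for exact corners.

```bash
python3 - <<'E'
import cv2
im=cv2.imread('pics/w1.png')[120:280,150:350];cv2.imwrite('pics/w1c.png',cv2.resize(im,None,fx=3.75,fy=3.75,interpolation=2))
E
```

```text
(no output)
```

View pics/w1c.png

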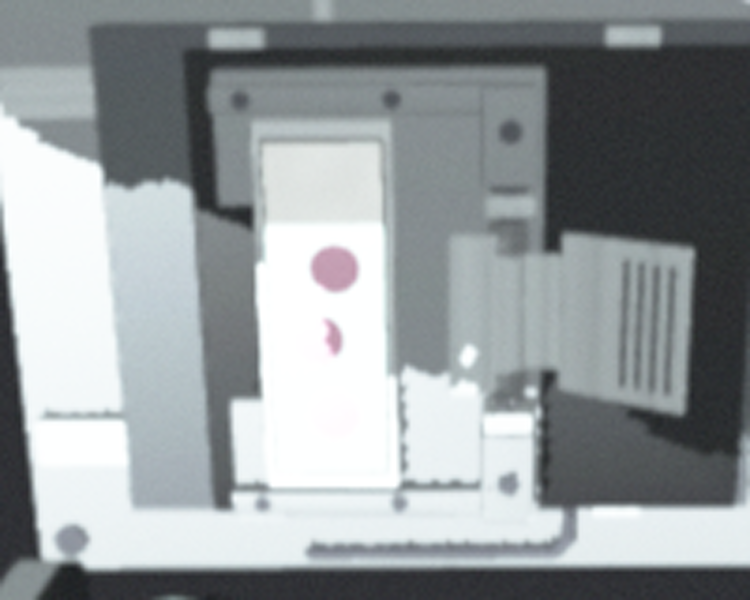

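```bash
python3 - <<'E'
import pickle
from h import *
o,c=pickle.load(open('w1.pkl','rb'))
f=lambda p,z: cast(c,np.array(p)/3.75+[150-.37,120-.37],z)
P=cast(c,[[143,98],[379,97],[366,271],[160,270]],.012)
x=(P[1]+P[2]-P[0]-P[3])/2;y=(P[0]+P[1]-P[3]-P[2])/2;ce=P.mean(0);yaw=np.arctan2(x[1],x[0])
print(np.linalg.norm(x),np.linalg.norm(y),yaw,np.arctan2(-y[0],y[1]),ce)
yaw=np.arctan2(x[1]-y[0],x[0]+y[1]);X=np.array([np.cos(yaw),np.sin(yaw)]);Y=np.array([-X[1],X[0]])
S=lambda Q:(np.c_[(Q-ce)[:,:2]@X,(Q-ce)[:,:2]@Y]*1e3).round(1).tolist()
print('yaw',yaw)
print('holder',S(f([[252,121],[393,121],[400,488],[265,488]],.06)))
print('stop',S(f([[484,88],[483,490]],.062)))
print('plate far',S(f([[693,247],[685,414]],.077)),'mid',S(f([[500,310]],.06)))
print('cutout in corner+deck front',S(f([[212,110],[545,68],[217,205]],.052)))
print('tcp',S(o['tcp_pos'][None]))
E
```

```text
0.2133362988432994 0.17115328455256762 0.3783345460929778 0.38525061871568855 [ 0.52377206 -0.1252544   0.012     ]
yaw 0.38141319379178446
holder [[-34.5, 43.0], [-4.8, 42.9], [-4.4, -40.8], [-35.6, -40.8]]
stop [[14.2, 49.9], [14.6, -40.5]]
plate far [[56.4, 19.5], [56.7, -16.5]] mid [[18.2, 1.7]]
cutout in corner+deck front [[-44.3, 44.5], [27.6, 53.2], [-44.4, 23.7]]
tcp [[6.4, -3.4]]
```

```bash
cat >> h.py <<'E'
yaw=.3814;C=np.array([.5226,-.1244]);X=np.array([np.cos(yaw),np.sin(yaw)]);Y=np.array([-X[1],X[0]])
def where(o):
    M=R.from_rotvec(o['orientation']).as_matrix();d=o['tcp_pos'][:2]-C
    return dict(t=o['clock'],sx=d@X,sy=d@Y,z=o['tcp_pos'][2],rollneed=np.arctan2(M[1,1],M[0,1])-yaw,tilt=M[:,2].round(4),F=(o['contact_force'][:2]@X,o['contact_force'][:2]@Y,o['contact_force'][2]),W=o['grip_width'])
def need(o,sx,sy,z): return totool(o,np.r_[C+X*sx+Y*sy,z]-o['tcp_pos'])
E
python3 - <<'E'
from bench import r
from h import *
o=r.get_obs();print(where(o));print(need(o,-.0015,0,.265))
E
```

```text
{'t': 1.75, 'sx': np.float64(0.006429296216290858), 'sy': np.float64(-0.005538736902804843), 'z': np.float64(0.34975728292971986), 'rollneed': np.float64(-0.003922200153973321), 'tilt': array([-3.e-04, -3.e-04, -1.e+00]), 'F': (np.float64(-0.21817042872613954), np.float64(-0.9027809420648177), np.float64(-0.5942774980785224)), 'W': 0.08501742554501744}
[ 0.00551972 -0.00791851  0.08475953]
```

Request:
carry_out(
  moves=[
    [0.002,-0.002,0.01,-0.002,0.074],
    [0.003,-0.004,0.025,-0.004,0.074],
    [0.004,-0.006,0.04,-0.004,0.074],
    [0.0055,-0.008,0.055,-0.004,0.074],
    [0.0055,-0.008,0.07,-0.004,0.074],
    [0.0055,-0.008,0.08,-0.004,0.074],
    [0.0055,-0.008,0.085,-0.004,0.074],
    [0.0055,-0.008,0.085,-0.004,0.074],
  ],
)

```text
clock: 2.55
tcp_pos: [0.5211, -0.1247, 0.2641]
orientation: [-1.758, -2.603, 0.001]
contact_force: [-0.0, 0.2, 0.2]
grip_width: 0.0737
gripper_force: 0.0
```

```bash
python3 - <<'E'
from bench import r
from h import *
import pickle
o=r.get_obs();c=r.calibration('wrist');im=r.grab_frame('wrist');pickle.dump((o,c),open('w2.pkl','wb'))
print(where(o),need(o,-.0015,0,.265));cv2.imwrite('pics/w2.png',im[:,:,::-1])
# predicted pixels of inner tip centres for tip distances
for L in(.155,.162,.168,.173,.18):
    print(L,[proj(c,np.r_[C+X*(where(o)['sx']+s*where(o)['W']/2)+Y*(where(o)['sy']+e),o['tcp_pos'][2]-L])[0].round(0).tolist() for s in(-1,1) for e in(-.011,.011)])
E
```

```text
{'t': 2.55, 'sx': np.float64(-0.0014926276788379499), 'sy': np.float64(0.0002256176411015321), 'z': np.float64(0.26405226993026365), 'rollneed': np.float64(0.0012743158276738442), 'tilt': array([-1.e-03,  2.e-04, -1.e+00]), 'F': (np.float64(0.04217896373548252), np.float64(0.19343900703441536), np.float64(0.19413085756132892)), 'W': 0.07373999505218398} [-2.25058009e-04 -8.49173872e-06 -9.47853754e-04]
0.155 [[186.0, 317.0], [183.0, 273.0], [352.0, 318.0], [356.0, 273.0]]
0.162 [[190.0, 308.0], [187.0, 266.0], [349.0, 309.0], [352.0, 266.0]]
0.168 [[193.0, 301.0], [190.0, 260.0], [346.0, 301.0], [349.0, 260.0]]
0.173 [[195.0, 296.0], [192.0, 255.0], [343.0, 296.0], [347.0, 255.0]]
0.18 [[198.0, 288.0], [195.0, 249.0], [340.0, 288.0], [343.0, 249.0]]
```

View pics/w2.png

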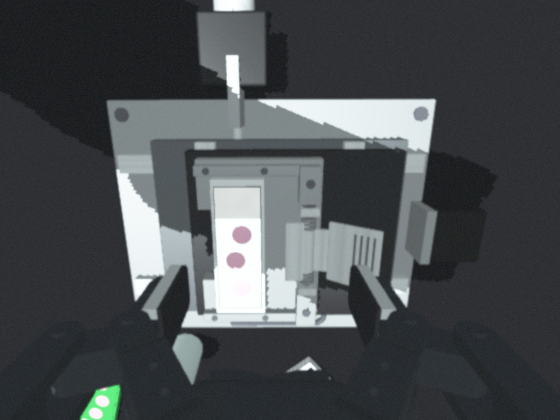

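The fingertip edges are at about (188,266) and (350,266), so the tips stand about 162 mm ahead of the TCP. They line up with the holder's rear edge on the left and the thumb plate on the right.

Request:
carry_out(
  moves=[
    [0,0,0.008,0.001,0.074],
    [0,0,0.016,0.001,0.074],
    [0,0,0.022,0.001,0.074],
    [0,0,0.027,0.001,0.074],
    [0,0,0.032,0.001,0.074],
    [0,0,0.036,0.001,0.074],
    [0,0,0.038,0.001,0.074],
    [0,0,0.038,0.001,0.074],
  ],
)

```text
clock: 3.4
tcp_pos: [0.5217, -0.1244, 0.2269]
orientation: [1.759, 2.602, 0.001]
contact_force: [0.4, 0.7, 4.1]
grip_width: 0.0739
gripper_force: 1.4
```

```bash
python3 - <<'E'
from bench import r
from h import *
print(where(r.get_obs()))
E
```

```text
{'t': 3.4, 'sx': np.float64(-0.0008106185309525277), 'sy': np.float64(0.00032313458145937516), 'z': np.float64(0.22689288997967166), 'rollneed': np.float64(0.0008085172153434739), 'tilt': array([ 1.1e-03,  2.0e-04, -1.0e+00]), 'F': (np.float64(0.6756464648680436), np.float64(0.4873143486795429), np.float64(4.146655586655053)), 'W': 0.0738666872559973}
```

Request:
carry_out(
  moves=[
    [0,0,0.002,0,0.074],
    [0,0,0.004,0,0.074],
    [0,0,0.006,0,0.074],
    [0,0,0.008,0,0.074],
    [0,0,0.01,0,0.074],
    [0,0,0.012,0,0.074],
    [0,0,0.012,0,0.074],
    [0,0,0.012,0,0.074],
  ],
)

```text
clock: 4.2
tcp_pos: [0.521, -0.1247, 0.2153]
orientation: [-1.759, -2.602, 0.002]
contact_force: [-3.8, 0.4, 13.2]
grip_width: 0.0739
gripper_force: 6.3
```

```bash
python3 - <<'E'
from bench import r
from h import *
c=r.calibration('wrist');im=r.grab_frame('wrist');o=r.get_obs();print(where(o))
cv2.imwrite('pics/w3.png',im[:,:,::-1])
E
```

```text
{'t': 4.25, 'sx': np.float64(-0.0016119622634132103), 'sy': np.float64(0.00031080858001696397), 'z': np.float64(0.21533568747655632), 'rollneed': np.float64(0.0005279979112768896), 'tilt': array([-6.e-04, -8.e-04, -1.e+00]), 'F': (np.float64(-3.582100999882899), np.float64(2.2707724920672123), np.float64(12.484057338674486)), 'W': 0.07420239082876104}
```

View pics/w3.png

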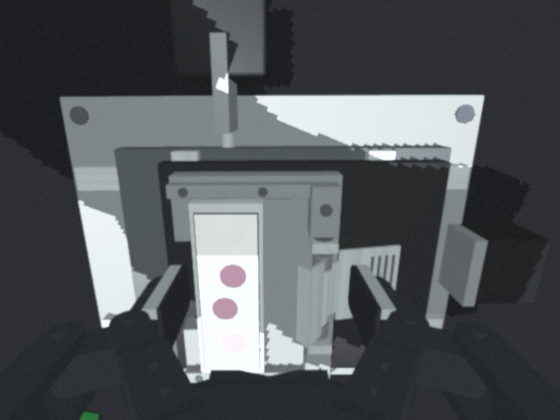

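The thumb plate is now pressed down, with its far upper corner at (400,245) and the jaw at (315,300). The left fingertip is behind the holder at (180,270). I'll check the clip angle from those corners.

```bash
python3 - <<'E'
from bench import r
from h import *
c=r.calibration('wrist');o=r.get_obs()
pw=lambda x,y,z: np.r_[C+X*x/1e3+Y*y/1e3,z/1e3]
for a in(0,.3,.5,.6,.7,.8):
    def rot(x,z):# positions given at 0.6 
        t=-(a-.6);x-=21;z-=59;return 21+x*np.cos(t)-z*np.sin(t),59+x*np.sin(t)+z*np.cos(t)
    fx,fz=rot(61,54);nx,nz=rot(31,54)
    print(a,'far',proj(c,pw(fx,18,fz))[0].round(0),'near',proj(c,pw(nx,18,nz))[0].round(0),'z',round(fz,1))
print('deck corner chk',proj(c,pw(29,52,52))[0].round(),proj(c,pw(-43,23,52))[0].round())
print('holder rear tops',[proj(c,pw(-34,y,60))[0].round() for y in(42,0)])
im=cv2.imread('pics/w3.png')[170:400,130:430];cv2.imwrite('pics/w3c.png',cv2.resize(im,None,fx=2.6,fy=2.6,interpolation=2))
E
```

```text
0 far [428. 278.] near [350. 259.] z 77.5
0.3 far [425. 264.] near [348. 255.] z 66.0
0.5 far [417. 256.] near [346. 253.] z 58.0
0.6 far [413. 252.] near [344. 252.] z 54.0
0.7 far [407. 248.] near [342. 251.] z 50.0
0.8 far [402. 245.] near [340. 250.] z 46.2
deck corner chk [344. 174.] [175. 240.]
holder rear tops [array([188., 203.]), array([195., 296.])]
```

View pics/w3c.png

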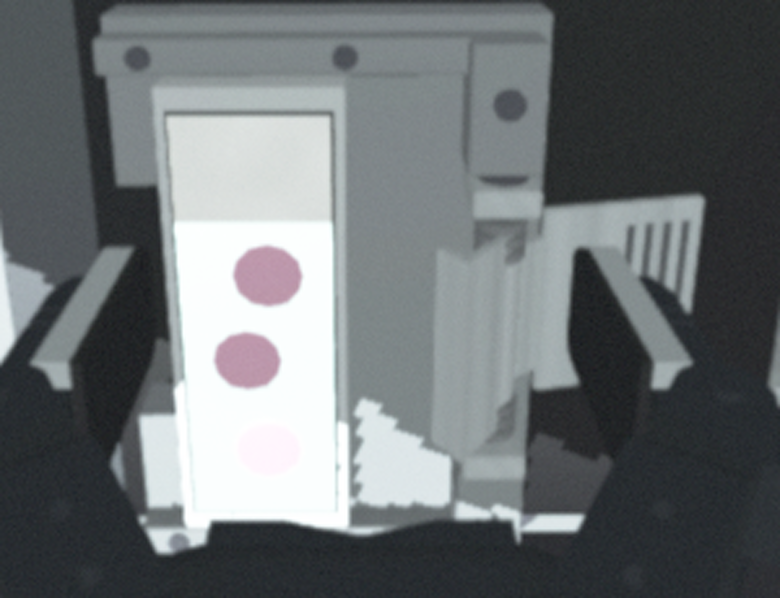

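The clip is at about 0.8 rad, on its hard stop. I'll raise slightly, then start the push.

Request:
carry_out(
  moves=[
    [0,0,-0.0008,0,0.074],
    [0,0.001,-0.0014,0,0.073],
    [0,0.002,-0.0016,0,0.072],
    [0,0.0035,-0.0019,0,0.071],
    [0,0.005,-0.0022,0,0.07],
    [0,0.0065,-0.0024,0,0.07],
    [0,0.008,-0.0024,0,0.07],
    [0,0.008,-0.0024,0,0.07],
  ],
)

```text
clock: 5.05
tcp_pos: [0.5269, -0.1228, 0.217]
orientation: [-1.759, -2.599, 0.007]
contact_force: [-7.2, -1.8, 11.8]
grip_width: 0.0702
gripper_force: 5.5
```

```bash
python3 - <<'E'
from bench import r
from h import *
c=r.calibration('wrist');im=r.grab_frame('wrist');o=r.get_obs();print(where(o))
cv2.imwrite('pics/w4.png',im[:,:,::-1])
im=im[170:400,130:430,::-1];cv2.imwrite('pics/w4c.png',cv2.resize(im,None,fx=2.6,fy=2.6,interpolation=2))
E
```

```text
{'t': 5.1, 'sx': np.float64(0.004624573864951998), 'sy': np.float64(-8.280845437428478e-05), 'z': np.float64(0.21696414593154031), 'rollneed': np.float64(-0.0007582296744908512), 'tilt': array([-0.005 , -0.0021, -1.    ]), 'F': (np.float64(-6.945635618074206), np.float64(1.1168901502223527), np.float64(12.30327328124867)), 'W': 0.07010081684335896}
```

View pics/w4c.png

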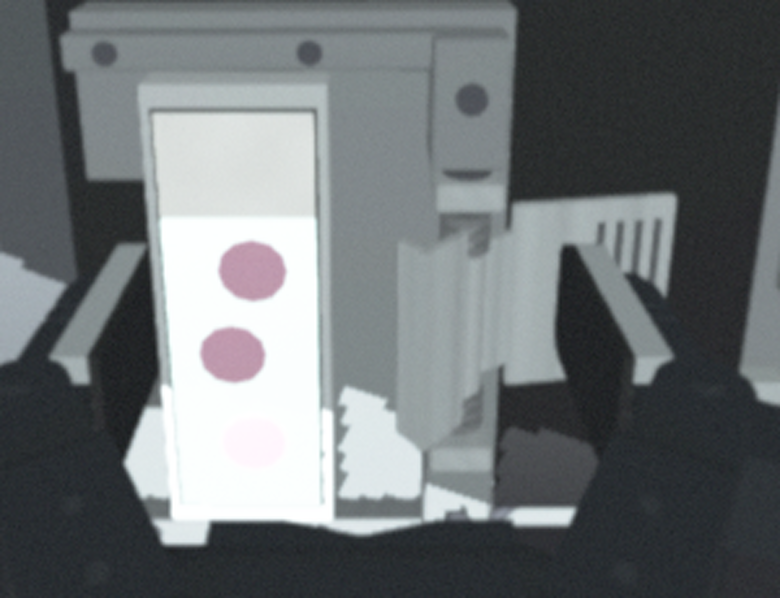

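The holder has started moving, with the left tip against its rear edge, and the clip is still fully depressed. I'll continue and ease up a little.

Request:
carry_out(
  moves=[
    [0,0,-0.001,0,0.07],
    [0,0.001,-0.0016,0,0.069],
    [0,0.002,-0.0019,0,0.068],
    [0,0.0035,-0.0022,0,0.067],
    [0,0.005,-0.0025,0,0.066],
    [0,0.0065,-0.0027,0,0.066],
    [0,0.008,-0.0027,0,0.066],
    [0,0.008,-0.0027,0,0.066],
  ],
)

```text
clock: 5.9
tcp_pos: [0.5343, -0.12, 0.2193]
orientation: [-1.759, -2.599, 0.008]
contact_force: [-5.4, -1.8, 8.4]
grip_width: 0.0659
gripper_force: 3.9
```

```bash
python3 - <<'E'
from bench import r
from h import *
c=r.calibration('wrist');im=r.grab_frame('wrist');o=r.get_obs();print(where(o))
cv2.imwrite('pics/w5.png',im[:,:,::-1])
im=im[170:400,130:430,::-1];cv2.imwrite('pics/w5c.png',cv2.resize(im,None,fx=2.6,fy=2.6,interpolation=2))
pw=lambda x,y,z: np.r_[C+X*x/1e3+Y*y/1e3,z/1e3]
for a in(.5,.6,.7,.8):
    t=-(a-.6);x=40;z=-5;fx,fz=21+x*np.cos(t)-z*np.sin(t),59+x*np.sin(t)+z*np.cos(t)
    print(a,'far crop px',(proj(c,pw(fx,18,fz))[0]-[130,170])*2.6)
E
```

```text
{'t': 5.95, 'sx': np.float64(0.012452193877081115), 'sy': np.float64(-0.0002530411259038026), 'z': np.float64(0.219239454674481), 'rollneed': np.float64(-0.0009652548080007484), 'tilt': array([-0.0054, -0.0021, -1.    ]), 'F': (np.float64(-6.2836451888671325), np.float64(0.34700497747122666), np.float64(8.104468182046752)), 'W': 0.06578898412312484}
0.5 far crop px [658.55818896 211.3614533 ]
0.6 far crop px [649.06393844 201.78044416]
0.7 far crop px [637.88130455 192.80172004]
0.8 far crop px [625.22829752 184.45526251]
```

View pics/w5c.png

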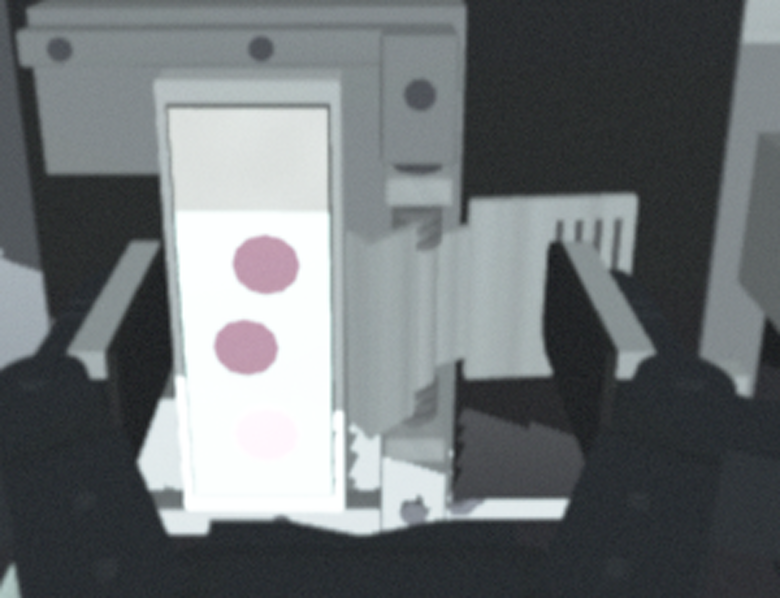

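The clip is at about 0.7 rad. The holder has about 5 mm to go and its front is just reaching the jaw lip. I've viewed 9 pictures, so I'll finish on force and position, using numeric image checks.

Request:
carry_out(
  moves=[
    [0,0.001,0,0,0.066],
    [0,0.002,0,0,0.066],
    [0,0.003,0,0,0.066],
    [0,0.004,0,0,0.066],
    [0,0.005,0,0,0.066],
    [0,0.0055,0,0,0.066],
    [0,0.0055,0,0,0.066],
    [0,0.0055,0,0,0.066],
  ],
)

```text
clock: 6.75
tcp_pos: [0.5394, -0.118, 0.2191]
orientation: [-1.76, -2.599, 0.007]
contact_force: [-5.0, -2.4, 7.3]
grip_width: 0.0659
gripper_force: 3.3
```

```bash
python3 - <<'E'
from bench import r
from h import *
print(where(r.get_obs()))
E
```

```text
{'t': 6.75, 'sx': np.float64(0.01795513801102048), 'sy': np.float64(-0.0002723253446861797), 'z': np.float64(0.21914786311340448), 'rollneed': np.float64(-0.000982441910946652), 'tilt': array([-0.0054, -0.0021, -1.    ]), 'F': (np.float64(-5.502212925914987), np.float64(-0.38545448914744895), np.float64(7.311597057039467)), 'W': 0.06586758667926469}
```

Request:
carry_out(
  moves=[
    [0,0.0005,0,0,0.066],
    [0,0.001,0,0,0.066],
    [0,0.0013,0,0,0.066],
    [0,0.0016,0,0,0.066],
    [0,0.002,0,0,0.066],
    [0,0.002,0,0,0.066],
    [0,0.002,0,0,0.066],
    [0,0.002,0,0,0.066],
  ],
)

```text
clock: 7.55
tcp_pos: [0.5405, -0.1175, 0.219]
orientation: [-1.759, -2.597, 0.01]
contact_force: [-7.2, -2.6, 8.3]
grip_width: 0.066
gripper_force: 4.8
```

```bash
python3 - <<'E'
from bench import r
from h import *
print(where(r.get_obs()))
E
```

```text
{'t': 7.55, 'sx': np.float64(0.019186466002329264), 'sy': np.float64(-0.00030386421356543844), 'z': np.float64(0.2189932079170907), 'rollneed': np.float64(-0.001214931898194882), 'tilt': array([-0.0075, -0.0027, -1.    ]), 'F': (np.float64(-7.670270094046505), np.float64(0.28107433706336565), np.float64(8.308606730491405)), 'W': 0.06600681194998784}
```

Request:
carry_out(
  moves=[
    [0,0.0005,0,0,0.066],
    [0,0.001,0,0,0.066],
    [0,0.0015,0,0,0.066],
    [0,0.002,0,0,0.066],
    [0,0.0025,0,0,0.066],
    [0,0.0025,0,0,0.066],
    [0,0.0025,0,0,0.066],
    [0,0.0025,0,0,0.066],
  ],
)

```text
clock: 8.35
tcp_pos: [0.5414, -0.1173, 0.2187]
orientation: [-1.758, -2.594, 0.016]
contact_force: [-12.5, -5.1, 13.7]
grip_width: 0.0662
gripper_force: 7.6
```

```bash
python3 - <<'E'
from bench import r
from h import *
o=r.get_obs();print(where(o));c=r.calibration('wrist');im=r.grab_frame('wrist')
im=im[150:400,110:410,::-1];cv2.imwrite('pics/w6c.png',cv2.resize(im,None,fx=2.4,fy=2.4,interpolation=2))
E
```

```text
{'t': 8.35, 'sx': np.float64(0.02011675421475498), 'sy': np.float64(-0.0004420455061881435), 'z': np.float64(0.21871364066023863), 'rollneed': np.float64(-0.0018946903936489234), 'tilt': array([-0.0118, -0.004 , -0.9999]), 'F': (np.float64(-13.484996515329096), np.float64(-0.09408688411744523), np.float64(13.711777685978776)), 'W': 0.06617707539382209}
```

View pics/w6c.png

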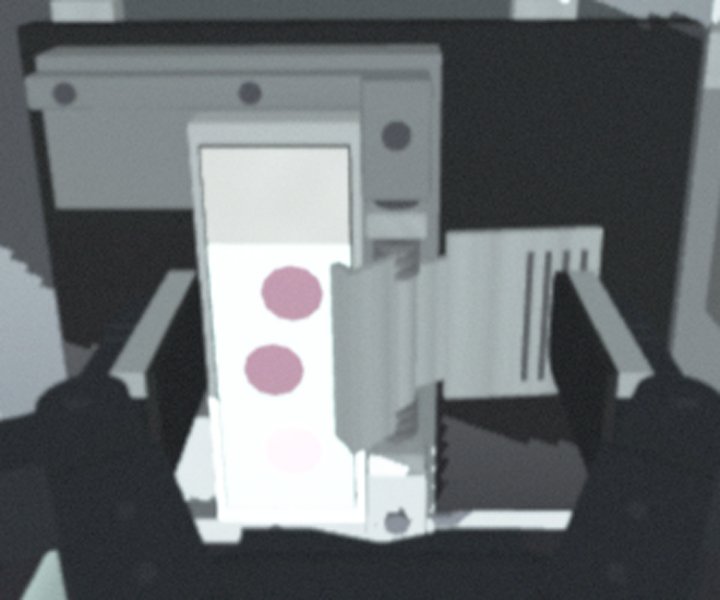

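The holder's front edge lies on the stop face (crop x≈361), the jaw is raised over it, and the push force has built up to 13 N, so it is home. I'll back the pusher off a few mm with the clip still held, then lift slowly.

Request:
carry_out(
  moves=[
    [0,-0.001,0,0,0.066],
    [0,-0.002,0,0,0.066],
    [0,-0.003,0,0,0.066],
    [0,-0.004,0,0,0.066],
    [0,-0.005,0,0,0.066],
    [0,-0.006,0,0,0.066],
    [0,-0.007,0,0,0.066],
    [0,-0.007,0,0,0.066],
  ],
)

```text
clock: 9.2
tcp_pos: [0.5392, -0.1179, 0.22]
orientation: [1.759, 2.602, 0.0]
contact_force: [-0.3, -4.2, 3.1]
grip_width: 0.0662
gripper_force: 4.2
```

```bash
python3 - <<'E'
from bench import r
from h import *
print(where(r.get_obs()))
E
```

```text
{'t': 9.2, 'sx': np.float64(0.017853173218097693), 'sy': np.float64(-0.00011179810622445934), 'z': np.float64(0.21995662889350126), 'rollneed': np.float64(0.00030224305430043286), 'tilt': array([ 1.e-03, -4.e-04, -1.e+00]), 'F': (np.float64(-1.8115988076514522), np.float64(-3.795798815787442), np.float64(3.061631715261629)), 'W': 0.06622529836577315}
```

Request:
carry_out(
  moves=[
    [0,-0.001,0,0,0.066],
    [0,-0.002,0,0,0.066],
    [0,-0.003,0,0,0.066],
    [0,-0.003,0,0,0.066],
    [0,-0.003,-0.002,0,0.066],
    [0,-0.003,-0.004,0,0.066],
    [0,-0.003,-0.007,0,0.066],
    [0,-0.003,-0.01,0,0.066],
  ],
)

```text
clock: 10.0
tcp_pos: [0.5355, -0.1185, 0.2297]
orientation: [-1.758, -2.602, 0.002]
contact_force: [-0.5, 0.6, 0.6]
grip_width: 0.0658
gripper_force: 0.0
```

Request:
carry_out(
  moves=[
    [0,0,-0.003,0,0.066],
    [0,0,-0.007,0,0.066],
    [0,0,-0.012,0,0.066],
    [0,0,-0.02,0,0.066],
    [0,0,-0.035,0,0.066],
    [0,0,-0.05,0,0.066],
    [0,0,-0.065,0,0.066],
    [0,0,-0.075,0,0.066],
  ],
)

```text
clock: 10.8
tcp_pos: [0.5365, -0.1186, 0.307]
orientation: [1.758, 2.601, 0.001]
contact_force: [-0.4, 0.3, 0.5]
grip_width: 0.0658
gripper_force: 0.0
```

```bash
python3 - <<'E'
from bench import r
from h import *
o=r.get_obs();c=r.calibration('wrist');im=r.grab_frame('wrist');print(where(o))
pw=lambda x,y,z: np.r_[C+X*x/1e3+Y*y/1e3,z/1e3]
g=cv2.cvtColor(im,cv2.COLOR_RGB2GRAY)
# brightness profile across holder along stage x at y=+38 and y=-36, z=60
for y in(38,35,-36):
    print(y,[(x,int(g[tuple(proj(c,pw(x,y,60))[0].round().astype(int)[::-1])])) for x in range(-22,22,1)])
E
```

```text
{'t': 10.8, 'sx': np.float64(0.015068665864020546), 'sy': np.float64(0.00018490046928136553), 'z': np.float64(0.3070027192965938), 'rollneed': np.float64(0.0005377792060818343), 'tilt': array([ 2.3e-03, -5.0e-04, -1.0e+00]), 'F': (np.float64(-0.23216861114347426), np.float64(0.4026387183306596), np.float64(0.4945303930320804)), 'W': 0.06575484028064457}
38 [(-22, 139), (-21, 140), (-20, 140), (-19, 139), (-18, 139), (-17, 142), (-16, 154), (-15, 179), (-14, 192), (-13, 189), (-12, 190), (-11, 190), (-10, 188), (-9, 192), (-8, 189), (-7, 191), (-6, 189), (-5, 189), (-4, 189), (-3, 192), (-2, 190), (-1, 190), (0, 190), (1, 191), (2, 191), (3, 191), (4, 190), (5, 192), (6, 191), (7, 189), (8, 190), (9, 193), (10, 191), (11, 189), (12, 190), (13, 193), (14, 159), (15, 143), (16, 142), (17, 140), (18, 116), (19, 96), (20, 87), (21, 86)]
35 [(-22, 142), (-21, 143), (-20, 144), (-19, 141), (-18, 144), (-17, 141), (-16, 145), (-15, 165), (-14, 184), (-13, 176), (-12, 227), (-11, 225), (-10, 226), (-9, 227), (-8, 227), (-7, 226), (-6, 229), (-5, 229), (-4, 230), (-3, 231), (-2, 230), (-1, 231), (0, 231), (1, 231), (2, 230), (3, 228), (4, 228), (5, 228), (6, 228), (7, 228), (8, 229), (9, 228), (10, 228), (11, 228), (12, 162), (13, 181), (14, 162), (15, 142), (16, 140), (17, 141), (18, 142), (19, 142), (20, 142), (21, 142)]
-36 [(-22, 241), (-21, 240), (-20, 241), (-19, 240), (-18, 239), (-17, 240), (-16, 236), (-15, 243), (-14, 255), (-13, 252), (-12, 254), (-11, 255), (-10, 255), (-9, 255), (-8, 255), (-7, 255), (-6, 255), (-5, 255), (-4, 255), (-3, 255), (-2, 255), (-1, 255), (0, 255), (1, 255), (2, 255), (3, 255), (4, 255), (5, 255), (6, 255), (7, 254), (8, 254), (9, 255), (10, 254), (11, 254), (12, 253), (13, 239), (14, 254), (15, 233), (16, 233), (17, 239), (18, 239), (19, 239), (20, 238), (21, 238)]
```

```bash
python3 - <<'E'
from bench import r
from h import *
c=r.calibration('wrist');im=r.grab_frame('wrist')
pw=lambda x,y,z: np.r_[C+X*x/1e3+Y*y/1e3,z/1e3]
g=cv2.cvtColor(im,cv2.COLOR_RGB2GRAY).astype(np.float32)
def prof(y,z,xs):
    p=np.array([proj(c,pw(x,y,z))[0] for x in xs],np.float32)
    return cv2.remap(g,p[None,:,0],p[None,:,1],cv2.INTER_LINEAR)[0].astype(int).tolist()
xs=np.arange(10,34,.5)
for y,z in((40,62),(46,62),(47.5,62),(40,60)): print(y,z,list(zip(xs.tolist(),prof(y,z,xs))))
E
```

```text
40 62 [(10.0, 195), (10.5, 196), (11.0, 195), (11.5, 197), (12.0, 198), (12.5, 197), (13.0, 196), (13.5, 190), (14.0, 174), (14.5, 151), (15.0, 140), (15.5, 140), (16.0, 141), (16.5, 141), (17.0, 141), (17.5, 136), (18.0, 121), (18.5, 101), (19.0, 88), (19.5, 86), (20.0, 86), (20.5, 85), (21.0, 86), (21.5, 86), (22.0, 90), (22.5, 99), (23.0, 119), (23.5, 130), (24.0, 138), (24.5, 143), (25.0, 142), (25.5, 138), (26.0, 135), (26.5, 132), (27.0, 133), (27.5, 118), (28.0, 95), (28.5, 69), (29.0, 52), (29.5, 48), (30.0, 47), (30.5, 48), (31.0, 47), (31.5, 47), (32.0, 47), (32.5, 47), (33.0, 48), (33.5, 46)]
46 62 [(10.0, 142), (10.5, 143), (11.0, 141), (11.5, 140), (12.0, 141), (12.5, 142), (13.0, 142), (13.5, 142), (14.0, 138), (14.5, 132), (15.0, 136), (15.5, 140), (16.0, 142), (16.5, 142), (17.0, 140), (17.5, 141), (18.0, 142), (18.5, 144), (19.0, 144), (19.5, 142), (20.0, 141), (20.5, 142), (21.0, 142), (21.5, 142), (22.0, 142), (22.5, 143), (23.0, 142), (23.5, 142), (24.0, 141), (24.5, 141), (25.0, 142), (25.5, 138), (26.0, 137), (26.5, 137), (27.0, 138), (27.5, 129), (28.0, 101), (
[... 665 characters left out ...]
7), (30.5, 48), (31.0, 47), (31.5, 47), (32.0, 47), (32.5, 46), (33.0, 47), (33.5, 50)]
40 60 [(10.0, 195), (10.5, 196), (11.0, 195), (11.5, 197), (12.0, 197), (12.5, 196), (13.0, 196), (13.5, 189), (14.0, 173), (14.5, 151), (15.0, 140), (15.5, 140), (16.0, 140), (16.5, 140), (17.0, 141), (17.5, 136), (18.0, 123), (18.5, 104), (19.0, 91), (19.5, 88), (20.0, 87), (20.5, 87), (21.0, 86), (21.5, 87), (22.0, 91), (22.5, 100), (23.0, 119), (23.5, 130), (24.0, 138), (24.5, 143), (25.0, 141), (25.5, 139), (26.0, 136), (26.5, 132), (27.0, 133), (27.5, 122), (28.0, 101), (28.5, 73), (29.0, 56), (29.5, 49), (30.0, 47), (30.5, 47), (31.0, 47), (31.5, 47), (32.0, 48), (32.5, 47), (33.0, 47), (33.5, 47)]
```

The holder's front edge and the stop face both appear at x≈14.3 mm, so they are flush and the holder is home. The wrist force reads about zero.

```bash
python3 -c "
from bench import r
print(r.hand_in())"
```

```text
the job is handed in; nothing more can be done
None
```

The holder is home against the back stop with the spring clip let down on it; I moved the arm clear and handed the job in at about 11 s on the robot's clock.

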